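# Clamp a toy blank in the sliding-jaw jig

## Robot

A 7-joint arm with a two-finger parallel gripper is mounted at the origin on the work surface. World frame = base frame: x ahead of the robot, y to its left, z up, the work surface at z = 0. Lengths are in m, angles in degrees, forces in N, time in s.
With the tool pointing down it reaches from about 0.4 to 0.9 m from the base axis. Payload 5.6 kg.
Tool frame: the origin (TCP) lies at the very end of the fingers, on their centre line; the grasp point (between the pads) lies 19 mm behind it; z points along the fingers, y is the line along which they close (so a half turn about z gives the same grasp; the last joint's range is limited). The gripper opens to 92 mm and grips with 3 to 60 N. Pads are 20 mm wide; open, the fingers measure 128 mm over their backs; the gripper's body (75 mm by 189 mm) begins 69 mm behind the grasp point.
Start: joints at [-67.208, 26.786, -0.665, 91.828, 0.344, 61.387, -3.226], TCP at [0.277, 0.588, 0.215] pointing down, gripper open.
Joint ranges: [-144.91, 144.91], [-17.63, 115.5], [-89.93, 88.59], [15.96, 139.68], [-74.01, 254.01], [8.47, 105.57], [-167.45, 167.45]. Speed limits (degrees/s): [147.25, 147.25, 180, 180, 180, 180, 180].

## Interface

Orientations are given as a 3x3 rotation matrix whose columns are the frame's x, y, z axes.
In Python, from station import r gives the robot as it stands. The module is installed in compiled form; this text tells all that it offers.
- The arm moves only by the tool jog_arm, never from a script. Its argument "targets" is a list of rows, each a list of 7 numbers: the turn, a rotation vector about the tool's x, y, z in degrees, then the shift along the tool's x, y, z in cm, then the closure, from -1 (fully open) to 1 (shut). In form: [[wx, wy, wz, x, y, z, grip], ...]. A call has 1 to 10 rows; each row shifts and turns the commanded pose from where the row before left it, along the tool's axes as they then stand; what a row does not reach is not made up. A row lasts 1/8 s, in which the tool goes at most 62.5 mm and 10.7 degrees, less where a joint would pass 70% of its speed; a pose out of reach is approached as far as the arm can. A call with a gripper value outside its range is refused whole. The fingers move at their own pace and stop on an object; "grip_force" is the grip in N (left out, the last holds). Time passes only in rows, so rows that do not move let the fingers close. It gives the time, the measured TCP pose, the force, the opening and the grip force at its end, in the units of the state.
- r.state(): the state, without advancing time (a new reading comes with each control period).
- r.grab_frame(name): name is "side" or "top" or "wrist"; returns a dict with "frame" (480x640x3 uint8, red, green, blue), "fx", "fy", "cx", "cy" (pixels), "cam_to_world" (4x4, takes a point from camera to world coordinates); the wrist camera has in their place "hand_eye" (4x4, takes a point from camera to tool coordinates, whose origin is the TCP and whose axes are the flange's). Camera axes: x right, y down, z forward; pixel columns grow to the right and rows downward; lengths in m; the calibration is good to about 2 mm. A picture is of the moment at which its call begins: read the wrist's pose just before it. There is no depth.
- r.close_job(): hands the job in; it is judged then, once.
The state is a dict: "time_s": time; "joint_pos": joint angles; "joint_velocities": joint speeds; "tau": joint torques, N m; "eef_pos": TCP position; "ee_rot": TCP orientation; "ft_force": force on the tool from outside, world axes, zero at the start; "torque": the same for the moment, N m; "finger_gap": opening from 0.0 (shut) to 1.0 (fully open); "grasp_force": force on a finger pad.
Only numpy, scipy, OpenCV 4.12 (cv2) and the standard library are available. Lean on these libraries where they do the work, as an engineer would, in place of code of your own. Each camera call takes 0.05 s, during which the arm holds its last target. There are 200 camera calls.

## Task

Get the pine blank ready for hand sanding by clamping it in the grey jig: loosen the red wing knob, slide the movable jaw along so that it pushes the blank fully home, square against the fixed jaw with no gap at either end, then tighten the red knob firmly so that the jaw is locked there. Leave the other things on the bench where they are.

Things in the scene. Friction and masses are not known exactly. Their poses are not given: they have to be found in the camera images.
- jig: Grey laminated holding jig fixed to the bench, 150 (x) by 480 (y) by 18 mm; origin on its underside, on its centre line; its top, the bed, is 18 mm above the bench. Its y axis is the sliding direction: the bed runs from y = -230 to +250 mm. The fixed jaw (dark wood, cork face, 120 mm wide in x, its top 62 mm above the bench) stands at the -y end and its cork face is at y = -150 mm. Place and yaw vary.
- carriage (a joint): Travel in m of the movable jaw (dark wood block, 130 mm in x, 72 mm in y, top 59 mm above the bench; cork face towards -y) along the jig: at 0 its cork face is 300 mm from the fixed jaw's face, and it grows as the jaw slides to the jig's -y, towards the fixed jaw (limit 0.19). At 0.150 the jaws are 150 mm apart. Slides with about 3 N when the knob is loose; when the knob is tight it is locked (over 25 N).
- carriage_back (a point): Centre of the movable jaw's flat rear face (the face towards the jig's +y, 130 mm wide in x, from 19 to 59 mm above the bench); this point is 39 mm above the bench and 72 mm behind the jaw's cork face. The bed behind it is free, so the jaw can be pushed here.
- knob (a joint): Angle in rad of the red wing knob on the movable jaw: 0 fully loose, 1.5 the tight end stop. It grows clockwise seen from above (clockwise tightens). Below 0.5 the jaw is free, above it the clamp grips harder and harder; 1.15 or more is firmly locked. It begins tight, at 1.2 to 1.4. Needs about 0.15 N m when loose and 0.25 N m near the tight end, and stays where it is left.
- knob_grip (a point): Point on the vertical axis of the red knob, in the upper half of its wing, 93 mm above the bench. The wing is an upright bar 50 mm long, 14 mm thick; its top is 104 mm above the bench and it stands 34 mm high over a 46 mm red disc (disc top at 70 mm). The long way of the bar lies along this point's y axis; with the knob at 0 that is the jig's y axis, and the bar turns clockwise from above as the knob value grows. A white stripe on the top marks the end at the point's +y.
- blank_center (a point): Centre of the loose pine blank, a board 100 (x) by 150 (y) by 22 mm, 170 g, with a black outline drawn on it, lying flat on the jig's bed between the jaws (this point is 29 mm above the bench). It begins 10 to 60 mm short of the fixed jaw and slightly askew; when home its centre is 75 mm from the fixed jaw's face.
- paint_jar: Bystander: jar of paint with a blue lid, 54 mm across, 65 mm high; origin under its centre.
- sander: Bystander: cork sanding block 110 by 60 by 33 mm; origin under its centre.
- animal: Bystander: flat wooden toy animal about 110 by 75 by 18 mm; origin at the middle of its underside.

How it is judged (in metres and radians):
On the way, in this order (a step that is already met when the one before it is completed fails the run):
1. the red knob is loosened until the jaw is free (value of joint knob below 0.5 rad), for 0.1 s.
2. the movable jaw has pushed the blank home against the fixed jaw (value of joint carriage above 0.146 m and y of blank_center in the frame of jig below -0.071 m), for 0.1 s.
At the end, for the whole second after the job is handed in: The knob is tight (at least 1.15 rad), the movable jaw is within 4 mm of the blank-length position (travel 0.146 to 0.155), and the blank lies flat on the bed between the jaws, within 4 mm of the fixed jaw, within 30 mm of the jig's centre line and square to within 0.04 rad (all of step 2 and value of joint knob above 1.15 rad and value of joint carriage below 0.155 m and y of blank_center in the frame of jig above -0.079 m and x of blank_center in the frame of jig between -0.03 and 0.03 m and angle between the y axis of blank_center and the y axis of jig, either way round below 0.04 rad and angle between blank_center's own z axis and vertical below 0.05 rad and z of blank_center in the frame of jig below 0.034 m); the robot touches nothing.
It fails at once if a bystander is moved more than 20 mm (distance of any of paint_jar, sander, animal from where it was at the start of the episode above 0.02 m).
It also fails if it takes over 72 s, if anything falls off the work surface, if the arm or the gripper's body presses on something with over 40 N, if the wrist force passes 120 N, or if a joint passes its speed limit or range.

## Working session

There is one attempt and no reset: what is moved stays moved. The work goes in short steps, Python scripts to look and compute and a tool call to move; the robot and the scene stay as the last step left them, time stands still between calls to the robot, and variables do not carry over. Pictures are saved under pics/ and viewed, at most 10 in all, crops included, and the job is handed in when it is done.

Besides the shell and the picture viewer there is one more tool, called after ">>>" as name([rows], argument=value, ...), one row to a line, values as JSON. jog_arm: Moves the arm, as the interface text tells. Its arguments: {"type":"object","properties":{"targets":{"type":"array"},"grip_force":{"type":"number"}},"required":["targets"]}

```bash
mkdir -p pics; python3 - <<'E'
from station import r
import cv2,json
s=r.state();print({k:s[k] for k in('time_s','eef_pos','ee_rot','finger_gap','ft_force')})
for n in('top','side'):
    f=r.grab_frame(n);cv2.imwrite(f'pics/{n}0.png',f['frame'][:,:,::-1]);print(n,f['fx'],f['cx'],f['cy'],f['cam_to_world'])
E
```

```text
{'time_s': 0.0, 'eef_pos': array([0.27714793, 0.58732296, 0.21364332]), 'ee_rot': array([[-9.04392500e-01,  4.26701078e-01, -6.29951726e-04],
       [ 4.26701525e-01,  9.04391051e-01, -1.62335799e-03],
       [-1.22965900e-04, -1.73695415e-03, -9.99998484e-01]]), 'finger_gap': 0.9975512793577181, 'ft_force': array([-0.10233382, -0.22002259, -0.31570576])}
top 482.85325118661956 326.09910761034445 239.75450976541126 [[ 0.01190644 -0.99754114  0.06906449  0.56484672]
 [-0.99990564 -0.01235099 -0.00601318 -0.07653108]
 [ 0.00685141 -0.06898638 -0.99759407  1.07369223]
 [ 0.          0.          0.          1.        ]]
side 492.66364312521586 309.82725813733333 232.78239044573962 [[ 0.69715509 -0.34803973  0.62677199 -0.09188997]
 [-0.71644346 -0.37010168  0.59138272 -0.77242329]
 [ 0.02614468 -0.86133216 -0.50736906  0.66378799]
 [ 0.          0.          0.          1.        ]]
```

View pics/top0.png

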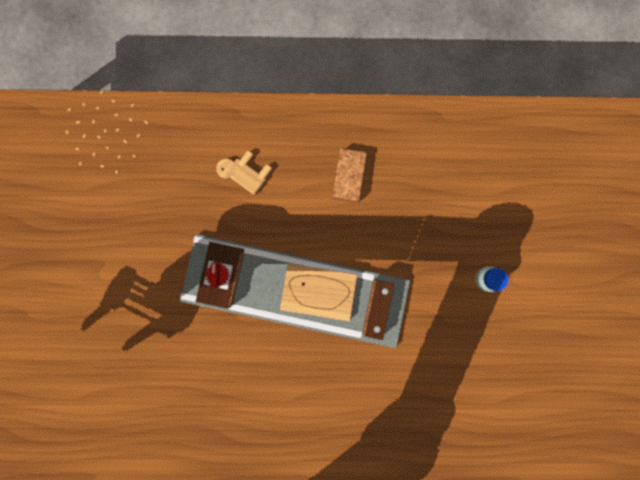

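View pics/side0.png

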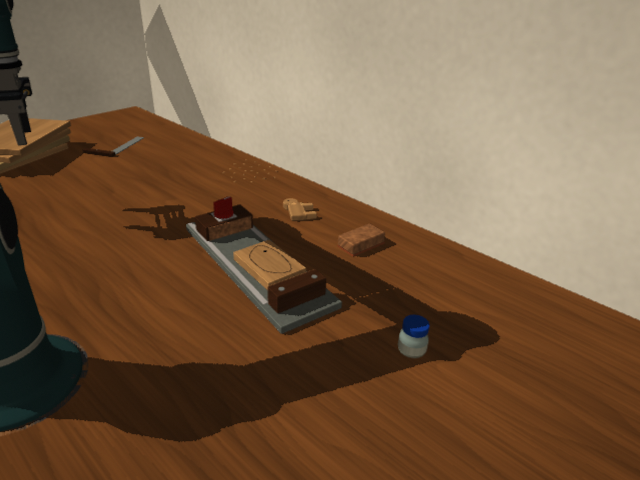

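The top view shows the jig with corners near (197,237), (409,278), (397,346) and (181,300). The fixed jaw is on the right at (380,309), the movable jaw with the red knob is at (217,275), and the blank is at (319,292). The bystanders are the animal (243,172), the sander (350,175) and the jar (493,279). The side view shows the same layout, with the red wing at (224,208).

```bash
cat >h.py <<'E'
import numpy as np,cv2
from station import r
def ray(px,f,z,T):
    p=np.atleast_2d(np.asarray(px,float))
    d=np.c_[(p[:,0]-f['cx'])/f['fx'],(p[:,1]-f['cy'])/f['fy'],np.ones(len(p))]@T[:3,:3].T
    return T[:3,3]+d*((z-T[2,3])/d[:,2])[:,None]
def wristT(s,f):
    T=np.eye(4);T[:3,:3]=s['ee_rot'];T[:3,3]=s['eef_pos'];return T@f['hand_eye']
def red(im):
    h=cv2.cvtColor(im,cv2.COLOR_RGB2HSV)
    return (((h[...,0]<6)|(h[...,0]>172))&(h[...,1]>190)&(h[...,2]>60)).astype(np.uint8)
def biggest(m):
    return max(cv2.findContours(m,cv2.RETR_EXTERNAL,cv2.CHAIN_APPROX_NONE)[0],key=cv2.contourArea)
E
python3 - <<'E'
from h import *
f=r.grab_frame('top');T=f['cam_to_world'];im=f['frame']
c=ray([(197,237),(409,278),(397,346),(181,300)],f,.018,T);print(c[:,:2].round(3))
u=(c[0]-c[1]+c[3]-c[2])[:2];print('jig +y dir deg',np.degrees(np.arctan2(u[1],u[0])),'centre',c.mean(0))
k=biggest(red(im));print(cv2.boundingRect(k),cv2.contourArea(k),ray(k[:,0].mean(0),f,.085,T))
s=r.grab_frame('side');k2=biggest(red(s['frame']));print(cv2.boundingRect(k2),ray(k2[:,0].mean(0),s,.087,s['cam_to_world']))
E
```

```text
[[ 0.64   0.2  ]
 [ 0.557 -0.265]
 [ 0.41  -0.239]
 [ 0.503  0.23 ]]
jig +y dir deg 79.24307506820656 centre [ 0.52745018 -0.01844184  0.018     ]
(205, 263, 23, 25) 276.0 [[0.5591683 0.141157  0.085    ]]
(214, 197, 19, 21) [[0.55025583 0.13155687 0.087     ]]
```

>>> jog_arm([
  [0,0,0,-4.9,-3.2,-0.5,-1],
  [0,0,0,-4.9,-3.2,-0.5,-1],
  [0,0,0,-4.9,-3.2,-0.5,-1],
  [0,0,0,-4.9,-3.2,-0.5,-1],
  [0,0,0,-4.9,-3.2,-0.5,-1],
  [0,0,0,-4.9,-3.2,-0.5,-1],
  [0,0,0,-4.9,-3.2,-0.5,-1],
  [0,0,0,-4.9,-3.2,-0.5,-1],
  [0,0,0,-4.9,-3.2,-0.5,-1],
  [0,0,0,0,0,0,-1],
])

```text
time_s: 1.45
eef_pos: [0.5555, 0.1336, 0.26]
ee_rot: [[-0.9, 0.435, 0.002], [0.435, 0.9, -0.002], [-0.002, -0.001, -1.0]]
ft_force: [-0.1, 0.5, -0.3]
finger_gap: 1.003
grasp_force: 0.0
```

>>> jog_arm([
  [0,0,10,0,0,0,-1],
  [0,0,10,0,0,0,-1],
  [0,0,10,0,0,0,-1],
  [0,0,10,0,0,0,-1],
  [0,0,10,0,0,0,-1],
  [0,0,10,0,0,0,-1],
  [0,0,10,0,0,0,-1],
  [0,0,10,0,0,0,-1],
  [0,0,10,0,0,0,-1],
  [0,0,10,0,0,0,-1],
])

```text
time_s: 2.7
eef_pos: [0.5525, 0.1407, 0.2593]
ee_rot: [[0.58, 0.814, -0.001], [0.814, -0.58, 0.001], [-0.0, -0.001, -1.0]]
ft_force: [0.3, 0.3, 0.4]
finger_gap: 1.0
grasp_force: 0.0
```

>>> jog_arm([
  [0,0,10,0,0,0,-1],
  [0,0,10,0,0,0,-1],
  [0,0,10,0,0,0,-1],
  [0,0,10,0,0,0,-1],
  [0,0,10,0,0,0,-1],
  [0,0,0,0,0,0,-1],
  [0,0,0,0,0,0,-1],
])

```text
time_s: 3.58
eef_pos: [0.5529, 0.1401, 0.2594]
ee_rot: [[0.996, 0.087, -0.0], [0.087, -0.996, 0.0], [-0.0, -0.0, -1.0]]
ft_force: [0.4, -0.2, -0.3]
finger_gap: 0.999
grasp_force: 0.0
```

```bash
python3 - <<'E'
from h import *
s=r.state();f=r.grab_frame('wrist');cv2.imwrite('pics/w1.png',f['frame'][:,:,::-1])
print(s['time_s'],s['joint_pos'].round(1),s['eef_pos'],s['ee_rot'].round(3),f['hand_eye'].round(3),f['fx'])
E
```

```text
3.575 [-47.8  18.4  37.9 102.4 -12.6  63.4 -90.7] [0.55289676 0.14005539 0.25940703] [[ 0.996  0.087 -0.   ]
 [ 0.087 -0.996  0.   ]
 [-0.    -0.    -1.   ]] [[ 0.    -0.97  -0.245  0.068]
 [ 1.     0.     0.     0.001]
 [ 0.    -0.245  0.97  -0.17 ]
 [ 0.     0.     0.     1.   ]] 331.7904612698043
```

View pics/w1.png

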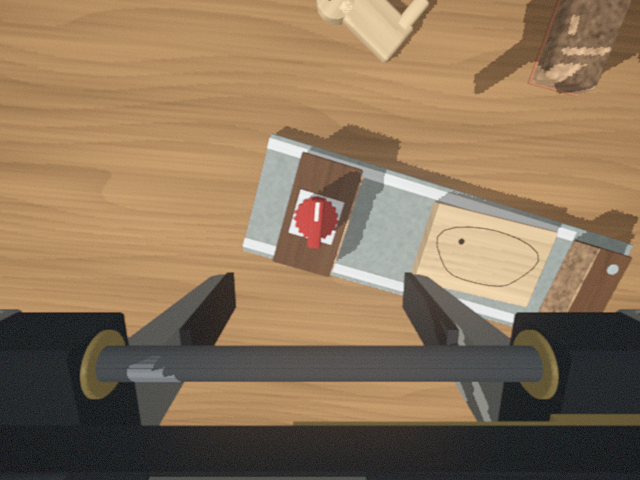

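The wrist view shows the red knob at (316,222), its bar close to vertical in the image with the white stripe at its far end (318,205). The movable jaw's top corners are (304,152), (362,172), (332,275) and (274,262). The blank is at about (487,255), and the fixed jaw's cork is on the right.

```bash
python3 - <<'E'
from h import *
s=r.state();f=r.grab_frame('wrist');T=wristT(s,f)
a=lambda v:np.degrees(np.arctan2(v[1],v[0])).round(1)
k=biggest(red(f['frame']));(x,y),R=cv2.minEnclosingCircle(k)
print('disc',x,y,R,ray((x,y),f,.07,T))
b=ray([(318,203),(315.5,247)],f,.104,T);print('bar ends',b.round(3),b.mean(0),a(b[0]-b[1]))
j=ray([(304,152),(362,172),(332,275),(274,262)],f,.059,T);print('jaw',j[:,:2].round(3),j.mean(0),a(j[0]-j[3]),a(j[1]-j[2]),a(j[0]-j[1]))
g=ray([(270,135),(245,250),(632,243)],f,.018,T);print('jig',g[:,:2].round(3),a(g[0]-g[2]),a(g[0]-g[1]))
bl=ray([(438,204),(555,235),(528,306),(414,273)],f,.040,T);print('blank',bl[:,:2].round(3),bl.mean(0),a(bl[0]-bl[1]),a(bl[0]-bl[3]))
E
```

```text
Traceback (most recent call last):
  File "h.py", line 13, in biggest
    return max(cv2.findContours(m,cv2.RETR_EXTERNAL,cv2.CHAIN_APPROX_NONE)[0],key=cv2.contourArea)
ValueError: max() iterable argument is empty
```

```bash
sed -i 's/>190/>150/' h.py; python3 - <<'E'
from h import *
s=r.state();f=r.grab_frame('wrist');T=wristT(s,f)
a=lambda v:np.degrees(np.arctan2(v[1],v[0])).round(1)
b=ray([(318,203),(315.5,247)],f,.104,T);print('bar ends',b.round(3),b.mean(0),a(b[0]-b[1]))
j=ray([(304,152),(362,172),(332,275),(274,262)],f,.059,T);print('jaw',j[:,:2].round(3),j.mean(0),a(j[0]-j[3]),a(j[1]-j[2]),a(j[0]-j[1]))
g=ray([(270,135),(245,250),(632,243)],f,.018,T);print('jig',g[:,:2].round(3),a(g[0]-g[2]),a(g[0]-g[1]))
bl=ray([(438,204),(555,235),(528,306),(414,273)],f,.040,T);print('blank',bl[:,:2].round(3),bl.mean(0),a(bl[0]-bl[1]),a(bl[0]-bl[3]))
print(cv2.cvtColor(f['frame'],cv2.COLOR_RGB2HSV)[[222,222,235,215],[305,330,316,325]])
k=biggest(red(f['frame']));(x,y),R=cv2.minEnclosingCircle(k)
print('disc',x,y,R,ray((x,y),f,.07,T))
E
```

```text
bar ends [[0.581 0.142 0.104]
 [0.536 0.141 0.104]] [0.55875424 0.14144722 0.104     ] 1.6
jaw [[0.629 0.161]
 [0.613 0.097]
 [0.492 0.118]
 [0.502 0.187]] [0.55930148 0.14081112 0.059     ] -11.5 -10.0 76.4
jig [[ 0.646  0.205]
 [ 0.502  0.23 ]
 [ 0.554 -0.263]] 78.9 -9.9
blank [[ 0.584  0.001]
 [ 0.559 -0.146]
 [ 0.465 -0.136]
 [ 0.497  0.016]] [ 0.52642561 -0.06624634  0.04      ] 80.4 -9.7
[[  1 155 207]
 [  1 145 144]
 [  1 158 197]
 [  2 148 141]]
disc 313.59783935546875 222.9282684326172 25.1866512298584 [[0.55465066 0.14477669 0.07      ]]
```

>>> jog_arm([
  [0,0,3,0.5,0,3,-1],
  [0,0,0,0,0,4,-1],
  [0,0,0,0,0,4,-1],
  [0,0,0,0,0,4,-1],
  [0,0,0,0,0,2,-1],
  [0,0,0,0,0,1.3,-1],
  [0,0,0,0,0,0,-1],
  [0,0,0,0,0,0,-1],
])

```text
time_s: 4.72
eef_pos: [0.5593, 0.1398, 0.0778]
ee_rot: [[1.0, 0.03, 0.002], [0.03, -1.0, 0.001], [0.002, -0.001, -1.0]]
ft_force: [0.3, -0.0, 0.3]
finger_gap: 1.004
grasp_force: 0.0
```

```bash
python3 - <<'E'
from h import *
s=r.state();f=r.grab_frame('wrist');cv2.imwrite('pics/w2.png',f['frame'][:,:,::-1])
T=wristT(s,f);print(s['eef_pos'],s['ee_rot'].round(3),s['ft_force'])
print(f['fx'],np.linalg.inv(T)@np.array([.558,.141,.104,1]))
E
```

```text
[0.55927967 0.13979765 0.0777767 ] [[ 1.     0.03   0.002]
 [ 0.03  -1.     0.001]
 [ 0.002 -0.001 -1.   ]] [ 0.26200937 -0.00375136  0.29888397]
331.7904612698043 [-0.00195979  0.0321668   0.15690329  1.        ]
```

View pics/w2.png

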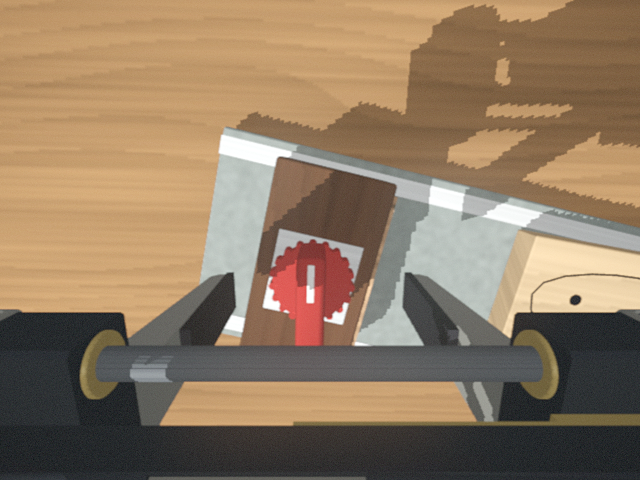

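The view shows the bar between the fingers, with the stripe at (310,265–302) and the disc centred near (312,282).

```bash
python3 - <<'E'
from h import *
s=r.state();f=r.grab_frame('wrist');T=wristT(s,f)
m=red(f['frame']);k=biggest(m);print(cv2.boundingRect(k))
print('disc L/R mid,top',ray([(270,282),(354,282),(312,240)],f,.068,T).round(4))
print('stripe',ray([(310,264),(310.5,303)],f,.104,T).round(4), 'barsides',ray([(296.5,300),(325,300)],f,.104,T).round(4))
E
```

```text
(270, 240, 83, 105)
disc L/R mid,top [[0.559  0.1673 0.068 ]
 [0.5605 0.1189 0.068 ]
 [0.5846 0.1438 0.068 ]]
stripe [[0.5819 0.1439 0.104 ]
 [0.5627 0.1432 0.104 ]] barsides [[0.564  0.1497 0.104 ]
 [0.5644 0.1364 0.104 ]]
```

>>> jog_arm([
  [0,0,0,0,-0.3,0.1,-1],
  [0,0,0,0,0,0,1],
  [0,0,0,0,0,0,1],
  [0,0,0,0,0,0,1],
  [0,0,0,0,0,0,1],
  [0,0,0,0,0,0,1],
  [0,0,0,0,0,0,1],
  [0,0,0,0,0,0,1],
], grip_force=40)

```text
time_s: 5.82
eef_pos: [0.5582, 0.1426, 0.0756]
ee_rot: [[1.0, 0.03, 0.0], [0.03, -1.0, -0.0], [0.0, 0.0, -1.0]]
ft_force: [0.6, 0.2, 0.8]
finger_gap: 0.258
grasp_force: 0.0
```

>>> jog_arm([
  [0,0,0,0,0,0,1],
  [0,0,0,0,0,0,1],
  [0,0,0,0,0,0,1],
  [0,0,0,0,0,0,1],
])

```text
time_s: 6.32
eef_pos: [0.558, 0.1439, 0.0756]
ee_rot: [[1.0, 0.031, -0.0], [0.031, -1.0, 0.001], [-0.0, -0.001, -1.0]]
ft_force: [-1.1, 5.2, 0.2]
finger_gap: 0.147
grasp_force: 40.0
```

>>> jog_arm([
  [0,0,-7,0,0,0,1],
  [0,0,-7,0,0,0,1],
  [0,0,-7,0,0,0,1],
  [0,0,-7,0,0,0,1],
  [0,0,0,0,0,0,1],
])

```text
time_s: 6.95
eef_pos: [0.5582, 0.1431, 0.0756]
ee_rot: [[0.869, 0.496, 0.0], [0.496, -0.869, 0.001], [0.001, -0.001, -1.0]]
ft_force: [-0.6, 4.3, -1.6]
finger_gap: 0.147
grasp_force: 40.0
```

>>> jog_arm([
  [0,0,-7,0,0,0,1],
  [0,0,-7,0,0,0,1],
  [0,0,-7,0,0,0,1],
  [0,0,-7,0,0,0,1],
  [0,0,-7,0,0,0,1],
  [0,0,-6,0,0,0,1],
  [0,0,0,0,0,0,1],
  [0,0,0,0,0,0,1],
])

```text
time_s: 7.95
eef_pos: [0.5589, 0.142, 0.0755]
ee_rot: [[0.332, 0.943, 0.001], [0.943, -0.332, -0.001], [-0.0, 0.002, -1.0]]
ft_force: [3.5, 1.6, -2.9]
finger_gap: 0.149
grasp_force: 40.0
```

```bash
python3 - <<'E'
from h import *
s=r.state();f=r.grab_frame('wrist');cv2.imwrite('pics/w3.png',f['frame'][:,:,::-1])
T=wristT(s,f);R=s['ee_rot'];print(s['eef_pos'],R.round(3),s['ft_force'],s['torque'],s['joint_pos'].round(0))
print(np.degrees(np.arctan2(R[1,0],R[0,0])))
E
```

```text
[0.55894078 0.14199599 0.07553803] [[ 0.332  0.943  0.001]
 [ 0.943 -0.332 -0.001]
 [-0.     0.002 -1.   ]] [ 3.50734365  1.57525661 -2.8504384 ] [ 0.37450348 -0.66577961  0.09270748] [-29.  30.  14. 109. -11.  42. -28.]
70.5834767137985
```

View pics/w3.png

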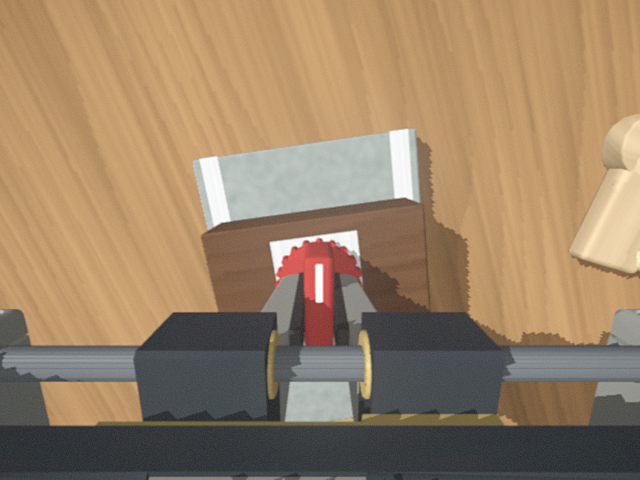

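The knob bar is firmly gripped between the pads, and the jig's end edge (195,160)–(415,129) is tilted 8° from the tool. That puts the knob at about 0.14 rad, so the jaw is free. Next I slide it along the jig's -y while holding the knob.

>>> jog_arm([
  [0,0,0,-0.99,0.15,0,1],
  [0,0,0,-0.99,0.15,0,1],
  [0,0,0,-0.99,0.15,0,1],
  [0,0,0,-0.99,0.15,0,1],
  [0,0,0,-0.99,0.15,0,1],
  [0,0,0,-0.99,0.15,0,1],
  [0,0,0,-0.99,0.15,0,1],
  [0,0,0,-0.99,0.15,0,1],
])

```text
time_s: 9.0
eef_pos: [0.5429, 0.0634, 0.0755]
ee_rot: [[0.33, 0.944, -0.001], [0.944, -0.33, 0.0], [-0.0, -0.001, -1.0]]
ft_force: [2.5, 3.0, -5.3]
finger_gap: 0.147
grasp_force: 40.0
```

>>> jog_arm([
  [0,0,0,-0.7,0.1,0,1],
  [0,0,0,-0.7,0.1,0,1],
  [0,0,0,-0.7,0.1,0,1],
  [0,0,0,-0.7,0.1,0,1],
  [0,0,0,-0.7,0.1,0,1],
  [0,0,0,-0.7,0.1,0,1],
  [0,0,0,0,0,0,1],
])

```text
time_s: 9.88
eef_pos: [0.5343, 0.0208, 0.0755]
ee_rot: [[0.331, 0.944, -0.002], [0.944, -0.331, -0.001], [-0.002, -0.001, -1.0]]
ft_force: [-1.5, 0.5, -1.3]
finger_gap: 0.155
grasp_force: 40.0
```

>>> jog_arm([
  [0,0,0,-0.4,0.06,0,1],
  [0,0,0,-0.4,0.06,0,1],
  [0,0,0,0,0,0,1],
])

```text
time_s: 10.25
eef_pos: [0.533, 0.0143, 0.0755]
ee_rot: [[0.33, 0.944, -0.001], [0.944, -0.33, 0.0], [-0.0, -0.001, -1.0]]
ft_force: [-2.8, 3.7, -1.1]
finger_gap: 0.148
grasp_force: 40.0
```

>>> jog_arm([
  [0,0,0,-0.3,0.05,0,1],
  [0,0,0,-0.3,0.05,0,1],
  [0,0,0,0,0,0,1],
])

```text
time_s: 10.62
eef_pos: [0.5321, 0.0099, 0.0755]
ee_rot: [[0.329, 0.944, -0.001], [0.944, -0.329, 0.002], [0.001, -0.002, -1.0]]
ft_force: [-1.4, 7.0, -0.8]
finger_gap: 0.152
grasp_force: 40.0
```

>>> jog_arm([
  [0,0,0,-0.3,0.05,0,1],
  [0,0,0,0,0,0,1],
])

```text
time_s: 10.88
eef_pos: [0.5321, 0.0097, 0.0755]
ee_rot: [[0.327, 0.945, -0.0], [0.945, -0.327, 0.005], [0.004, -0.002, -1.0]]
ft_force: [-1.4, 12.8, -2.0]
finger_gap: 0.147
grasp_force: 40.0
```

The position has stopped while the force rose to 13 N, so the blank should be home. I'll add a little more push and check the picture.

>>> jog_arm([
  [0,0,0,-0.2,0.03,0,1],
  [0,0,0,0,0,0,1],
])

```text
time_s: 11.12
eef_pos: [0.532, 0.0096, 0.0755]
ee_rot: [[0.326, 0.945, 0.0], [0.945, -0.326, 0.006], [0.006, -0.002, -1.0]]
ft_force: [0.1, 16.9, -3.3]
finger_gap: 0.148
grasp_force: 40.0
```

```bash
python3 - <<'E'
from h import *
a=r.grab_frame('side')['frame'][150:370,150:430,::-1];b=r.grab_frame('top')['frame'][200:370,170:430,::-1]
a=cv2.resize(a,(400,314),interpolation=3);b=cv2.resize(b,(400,262),interpolation=3)
cv2.imwrite('pics/c4.png',np.vstack([a,b]))
E
```

```text
(no output)
```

View pics/c4.png

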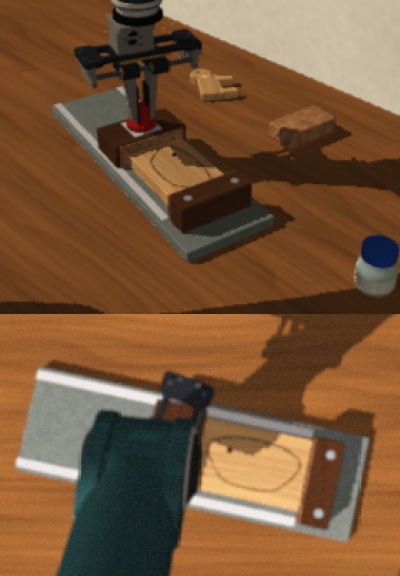

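The blank sits against the fixed jaw in both views with no visible gap, and the movable jaw is on its rear edge. I'll tighten clockwise while keeping the push.

>>> jog_arm([
  [0,0,8,0,0,0,1],
  [0,0,8,0,0,0,1],
  [0,0,8,0,0,0,1],
  [0,0,8,0,0,0,1],
  [0,0,8,0,0,0,1],
  [0,0,0,0,0,0,1],
])

```text
time_s: 11.98
eef_pos: [0.5312, 0.0103, 0.0755]
ee_rot: [[0.857, 0.515, -0.002], [0.515, -0.857, 0.007], [0.002, -0.007, -1.0]]
ft_force: [-2.8, 17.4, -0.1]
finger_gap: 0.149
grasp_force: 40.0
```

>>> jog_arm([
  [0,0,8,0,0,0,1],
  [0,0,8,0,0,0,1],
  [0,0,8,0,0,0,1],
  [0,0,8,0,0,0,1],
  [0,0,2,0,0,0,1],
  [0,0,0,0,0,0,1],
  [0,0,0,0,0,0,1],
])

```text
time_s: 12.85
eef_pos: [0.531, 0.0113, 0.0756]
ee_rot: [[0.999, -0.051, -0.003], [-0.051, -0.999, 0.009], [-0.004, -0.009, -1.0]]
ft_force: [-3.0, 19.5, 1.4]
finger_gap: 0.146
grasp_force: 40.0
```

```bash
python3 - <<'E'
from h import *
s=r.state();R=s['ee_rot'];print(s['eef_pos'],s['ft_force'],s['torque'],np.degrees(np.arctan2(R[1,0],R[0,0])))
E
```

```text
[0.53096962 0.01125354 0.07558885] [-3.00571989 19.53662237  1.38830219] [4.40248545 0.71574462 0.17028733] -2.9013095999766807
```

>>> jog_arm([
  [0,0,0,0,-0.3,0,1],
  [0,0,0,0,-0.2,0,1],
  [0,0,0,0,0,0,1],
])

```text
time_s: 13.22
eef_pos: [0.531, 0.0115, 0.0756]
ee_rot: [[0.999, -0.053, -0.003], [-0.053, -0.999, 0.003], [-0.003, -0.003, -1.0]]
ft_force: [-3.3, 8.7, 1.1]
finger_gap: 0.15
grasp_force: 40.0
```

>>> jog_arm([
  [0,0,0,0.1,-0.3,0,1],
  [0,0,0,0,0,0,1],
  [0,0,0,0,0,0,-1],
  [0,0,0,0,0,0,-1],
  [0,0,0,0,0,0,-1],
  [0,0,0,0,0,0,-1],
  [0,0,0,0,0,0,-1],
])

```text
time_s: 14.1
eef_pos: [0.5333, 0.0112, 0.0756]
ee_rot: [[0.998, -0.057, 0.0], [-0.057, -0.998, -0.0], [0.0, 0.0, -1.0]]
ft_force: [-0.2, 0.4, -0.2]
finger_gap: 0.669
grasp_force: 0.0
```

>>> jog_arm([
  [0,0,0,0,0,-2,-1],
  [0,0,0,0,0,-4,-1],
  [0,0,0,0,0,-5,-1],
  [0,0,0,0,0,-5,-1],
  [0,0,0,0,0,-3,-1],
  [0,0,0,0,0,0,-1],
  [0,0,0,0,0,0,-1],
])

```text
time_s: 14.98
eef_pos: [0.5325, 0.0114, 0.2646]
ee_rot: [[0.998, -0.057, -0.001], [-0.057, -0.998, -0.0], [-0.001, 0.0, -1.0]]
ft_force: [-0.5, -0.1, 0.4]
finger_gap: 0.996
grasp_force: 0.0
```

```bash
python3 - <<'E'
from h import *
s=r.state();f=r.grab_frame('wrist');cv2.imwrite('pics/w5.png',f['frame'][:,:,::-1]);print(s['eef_pos'],s['ee_rot'].round(3))
E
```

```text
[0.53251231 0.01141809 0.26460569] [[ 0.998 -0.057 -0.001]
 [-0.057 -0.998 -0.   ]
 [-0.001  0.    -1.   ]]
```

View pics/w5.png

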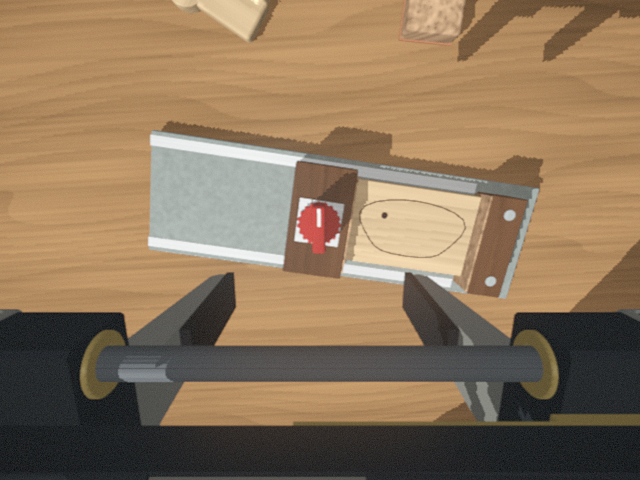

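The wrist view shows the jaw closed onto the blank (355–480, 180–275). The blank touches the cork on both sides, and the bar is upright at (319,205–250).

```bash
python3 - <<'E'
from h import *
s=r.state();f=r.grab_frame('wrist');T=wristT(s,f)
a=lambda v:np.degrees(np.arctan2(v[1],v[0])).round(1)
b=ray([(319,205),(319,228),(319,250)],f,.104,T);print('bar',b.round(3)[:,:2],a(b[0]-b[2]))
g=ray([(152,132),(537,188),(149,246),(503,296)],f,.018,T);print('jig edges',a(g[0]-g[1]),a(g[2]-g[3]),a(g[0]-g[2]),a(g[1]-g[3]))
o=g.mean(0)[:2];t=np.radians(78.8);u=np.array([np.cos(t),np.sin(t)]);o=o-.01*u
for n,p,z in(('movfront',[(358,171),(341,277)],.059),('fixback->front',[(483,194),(468,291)],.062),('blank',[(365,180),(480,196),(464,276),(352,262)],.04)):
    q=ray(p,f,z,T)[:,:2]-o;print(n,(q@u).round(4),(q@[u[1],-u[0]]).round(4))
h=cv2.resize(f['frame'][140:310,270:550,::-1],(784,476),interpolation=cv2.INTER_CUBIC);cv2.imwrite('pics/w6.png',h)
E
```

```text
bar [[0.558 0.009]
 [0.534 0.01 ]
 [0.511 0.012]] -3.2
jig edges 78.8 78.3 -11.9 -12.1
movfront [ 0.0003 -0.0003] [ 0.062  -0.0632]
fixback->front [-0.1417 -0.1539] [ 0.0566 -0.0586]
blank [-0.0118 -0.1498 -0.1556 -0.0131] [ 0.0527  0.0532 -0.0471 -0.0484]
```

View pics/w6.png

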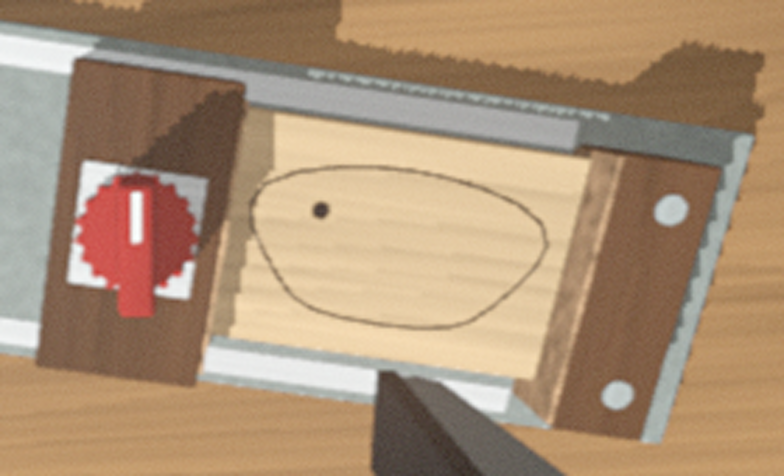

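The close-up shows the blank flush with the fixed jaw's cork along its whole edge and the movable jaw seated on it. The measured travel is about 0.150 m and the knob is at about 1.43 rad, so I'm handing in.

```bash
python3 -c "
from station import r
print(r.close_job())"
```

```text
the job is handed in; nothing more can be done
None
```

The job is handed in: the blank is clamped home and square in the jig, with jaw travel measured at about 0.150 m and the red knob at about 1.43 rad; the arm went nowhere near the bystanders, and the hand-in call returned no verdict.

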